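Close the bench caliper on a moulded bobbin

ROBOT

A 6-joint arm with a two-finger parallel gripper is mounted at the origin on the work surface. World frame = base frame: x ahead of the robot, y to its left, z up, the work surface at z = 0. Lengths are in m, angles in rad, forces in N, time in s.
With the tool pointing down it reaches from about 0.3 to 0.775 m from the base axis. Payload 14.6 kg.
Tool frame: the origin (TCP) lies midway between the tips of the shut fingers; the grasp point (between the pads) lies 19 mm behind it; z points along the fingers, y is the line along which they close (so a half turn about z gives the same grasp; the last joint's range is limited). The gripper opens to 94 mm and grips with 3 to 60 N. Pads are 16 mm wide; open, the fingers measure 119 mm over their backs; the gripper's body (75 mm by 177 mm) begins 78 mm behind the grasp point.
Start: joints at [-1.259, 0.3, 1.521, -0, 1.321, -0.067], TCP at [0.203, -0.511, 0.205] pointing down, gripper open.
Joint ranges: [-3.03, 3.03], [-0.79, 2.21], [0.23, 2.52], [-1.04, 4.18], [0, 3.07], [-2.55, 2.55]. Speed limits (rad/s): [2.22, 2.22, 2.57, 3.14, 3.14, 3.14].

INTERFACE

Orientations are given as a unit quaternion [x, y, z, w].
In Python, from workcell import manip, eyes, job gives the robot as it stands.
- The arm moves only by the tool arm_command, never from a script. Its argument "series" is a list of rows, each a list of 6 numbers: the shift along the world's x, y, z each as a share of 2.5 cm, from -1 to 1, then the turn, a rotation vector about the world's x, y, z each as a share of 6 degrees, from -1 to 1. A call has 1 to 8 rows; each row shifts and turns the commanded pose from where the row before left it; what a row does not reach is not made up. A row lasts 1/12 s, in which the tool goes at most 41.7 mm and 7.16 degrees, less where a joint would pass 70% of its speed; a pose out of reach is approached as far as the arm can. A call with a number of a shift or a turn outside -1 to 1 is refused whole. A call with a gripper value outside its range is refused whole. "claw" is the gripper's target within -1 to 1 (fully open at 1, half-way at 0, shut at -1), set as the call begins (left out, the last holds). The fingers move at their own pace and stop on an object; "force" is the grip in N (left out, the last holds). Time passes only in rows, so rows that do not move let the fingers close. It gives the time, the measured TCP pose, the force, the opening and the grip force at its end, in the units of the state.
- manip.get_obs(): the state, without advancing time (a new reading comes with each control period).
- eyes.capture(name): name is "scene" or "top"; returns the picture (400x640x3 uint8, red, green, blue); there is no depth.
- eyes.calibration(name): a dict with "fx", "fy", "cx", "cy" (pixels), "eye" and "orientation" of the camera in the world. Camera axes: x right, y up, looking along -z (the intrinsics and any distortion apply to the point x, -y, -z); pixel columns grow to the right and rows downward; lengths in m; the calibration is good to about 2 mm. A picture is of the moment at which its call begins. calibration takes no time and is no camera call.
- job.finish_job(): hands the job in; it is judged then, once.
The state is a dict: "time": time; "qpos": joint angles; "joint_vel": joint speeds; "joint_torque": joint torques, N m; "tcp_pos": TCP position; "orientation": TCP orientation; "contact_force": force on the tool from outside, world axes, zero at the start; "ft_torque": the same for the moment, N m; "opening": opening from 0.0 (shut) to 1.0 (fully open); "gripper_force": force on a finger pad.
Only numpy, scipy, OpenCV 4.12 (cv2) and the standard library are available. Lean on these libraries where they do the work, as an engineer would, in place of code of your own. Each camera call takes 0.05 s, during which the arm holds its last target. There are 200 camera calls.

TASK

Measure the blue bobbin on the bench caliper: lay it lengthwise in the raised cradle and let go of it, then slide the jaw gently shut until the bobbin is pressed against the spring anvil with about 12 N (between 6 and 18 N). Then let go and leave the bobbin caught between jaw and anvil so that the length can be read; do not disturb the yellow bobbin, the jar or the brush.

Things in the scene. Friction and masses are not known exactly. Their poses are not given: they have to be found in the camera images.
- gauge: Bench caliper fixed to the bench, 330 mm long (own y) and 74 mm wide (own x). Origin on the bench under the cradle centre; own y is the measuring axis: the blue anvil head stands at its -y end (60 mm wide, y -120 to -70 mm, 116 mm high), the sliding jaw on its +y side. Rail top 32 mm above the bench.
- cradle (a point): Point on the measuring axis, 90 mm above the bench, over the middle of the cradle: where the centre of the bobbin lies when it is seated. The cradle is a narrow steel pedestal, 30 mm long along y and about 40 mm wide, with a shallow V groove along y (slopes of 30 degrees) that carries the round middle of the bobbin; the V's edges reach up to 70-75 mm above the bench. Axes as gauge.
- anvil: Steel disc, diameter 34 mm, on the measuring axis, in front of the anvil head: origin at the centre of its face, 48 mm to -y from the cradle point when free. It is sprung and yields to -y by about 1 mm per 5 N, at most 7 mm.
- jaw: The sliding steel jaw: an upright plate 50 mm wide and 12 mm thick, up to 116 mm above the bench, on a block with a red grip post. Its origin is at bench height under the plate face that looks to the anvil (-y), 40 to 120 mm to +y of the cradle point; axes as gauge. It slides along y with about 4 N of friction and stays where it is left.
- jaw_grip (a point): Point inside the red grip post of the sliding jaw, on the post's axis 100 mm above the bench. The post is 20 x 20 mm, stands from 60 to 116 mm above the bench, and its centre is 58 mm to +y from the jaw face (36 mm free between post and plate). Moves with the jaw. The steel jaw block under it ends 18 mm to +y of the post's centre.
- bobbin: Blue plastic bobbin, about 0.2 kg: round middle 44 mm in diameter with a square flange 52 x 52 mm, 10 mm thick, at each end, lying on the bench along its own y. Overall length between 92 and 100 mm: this is what is being measured. Origin under its centre, 26 mm below its axis.
- bobbin_center (a point): Centre of the blue bobbin, on its axis.
- yellow_bobbin: Yellow bobbin of the same shape, not to be measured; leave it alone. Origin under its centre.
- jar: Clear jar with a white cap, 60 mm in diameter, 85 mm high; leave it alone. Origin under its centre.
- brush: Small brush lying on the bench; leave it alone.

How it is judged:
On the way, in this order (a step that is already met when the one before it is completed fails the run):
1. Blue bobbin lies in the cradle, let go, jaw not yet touching it (centre within 5 mm sideways and in height, 14 mm lengthwise of the cradle point; aligned within 5 degrees) (x of bobbin_center in the frame of cradle between -0.005 and 0.005 m and z of bobbin_center in the frame of cradle between -0.005 and 0.005 m and y of bobbin_center in the frame of cradle between -0.014 and 0.014 m and angle between the y axis of bobbin and the y axis of gauge, either way round below 0.09 rad and contact force between each of the fingers, jaw and bobbin below 0.1 N and linear speed of bobbin below 0.02 m/s), for 0.2 s.
2. The jaw presses the bobbin against the anvil: at least 6 N on the anvil and at most 18 N at the jaw, kept for 0.3 s, fingers off the bobbin (contact force between each of anvil, jaw and bobbin above 6 N and contact force between jaw and bobbin below 18 N and contact force between the fingers and bobbin below 0.1 N), for 0.3 s.
At the end, for the whole second after the job is handed in: The blue bobbin rests in the cradle (centre within 5 mm sideways and in height of the cradle point, within 5 degrees of the measuring axis), still touched by both jaw plate and anvil (more than 0.5 N each, the slide's friction keeps it so), at rest, and the robot touches nothing (contact force between each of anvil, jaw and bobbin above 0.5 N and x of bobbin_center in the frame of cradle between -0.005 and 0.005 m and z of bobbin_center in the frame of cradle between -0.005 and 0.005 m and angle between the y axis of bobbin and the y axis of gauge, either way round below 0.09 rad and linear speed of bobbin below 0.02 m/s and contact force between the fingers and anything else below 0.1 N).
It fails at once if The jaw presses on the bobbin with more than 25 N (contact force between jaw and bobbin above 25 N).
It fails at once if The yellow bobbin, the jar or the brush is moved by more than 20 mm (distance of any of yellow_bobbin, jar, brush from where it was at the start of the episode above 0.02 m).
It also fails if it takes over 56 s, if anything falls off the work surface, if the arm or the gripper's body presses on something with over 40 N, if the wrist force passes 120 N, or if a joint passes its speed limit or range.

## Working session

There is one attempt and no reset: what is moved stays moved. The work goes in short steps, Python scripts to look and compute and a tool call to move; the robot and the scene stay as the last step left them, time stands still between calls to the robot, and variables do not carry over. Pictures are saved under pics/ and viewed, at most 10 in all, crops included, and the job is handed in when it is done.

Besides the shell and the picture viewer there is one more tool, called after "Call:" as name(argument=value, ...) on one line, values as JSON. arm_command: Moves the arm, as the interface text tells. Shift numbers are shares of 2.5 cm and turn numbers shares of 6 degrees, none past 1 either way. Its arguments: {"type":"object","properties":{"series":{"type":"array"},"claw":{"type":"number"},"force":{"type":"number"}},"required":["series"]}

```bash
mkdir -p pics
python3 - <<'E'
from workcell import manip, eyes, job
import cv2
for n in("scene","top"):
    cv2.imwrite(f"pics/{n}0.png",eyes.capture(n)[:,:,::-1]); print(n,eyes.calibration(n))
print(manip.get_obs())
E
```

```text
scene {'fx': 373.94434282452244, 'fy': 373.94434282452244, 'cx': 324.0569294102497, 'cy': 196.67602077541335, 'eye': array([1.00360071, 0.07806481, 0.94301285]), 'orientation': array([0.18873845, 0.19024217, 0.68395988, 0.67851647])}
top {'fx': 482.75106766750287, 'fy': 482.75106766750287, 'cx': 315.12829166794904, 'cy': 198.98877667309497, 'eye': array([0.42511415, 0.05234583, 1.23162767]), 'orientation': array([-0.03070142,  0.01725407,  0.70769411, -0.70564068])}
{'time': 0.1, 'qpos': array([-1.25857108e+00,  3.00388296e-01,  1.52152124e+00, -2.64469359e-05,
        1.32068739e+00, -6.66017388e-02]), 'joint_vel': array([-0.00109709, -0.00210946, -0.00213803, -0.00038718, -0.000887  ,
        0.00124415]), 'joint_torque': array([ 2.70927383e-03, -5.32635820e+01, -3.53280652e+01,  7.10748928e-02,
        2.34572939e-02, -6.56018642e-05]), 'tcp_pos': array([ 0.20332496, -0.5107856 ,  0.20495706]), 'orientation': array([ 9.82114092e-01,  1.88286108e-01, -7.42274038e-05, -4.96786354e-04]), 'contact_force': array([0.20369599, 1.1119377 , 0.02960276]), 'ft_torque': array([-0.03979076, -0.01077396,  0.02418597]), 'gripper_force': 0.0, 'opening': 0.9997925960719816}
```

View pics/top0.png

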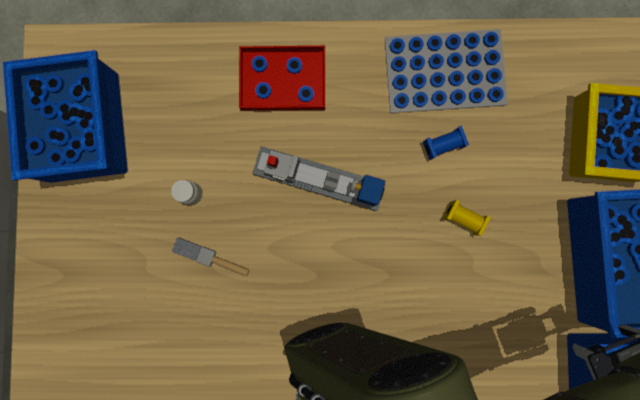

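View pics/scene0.png

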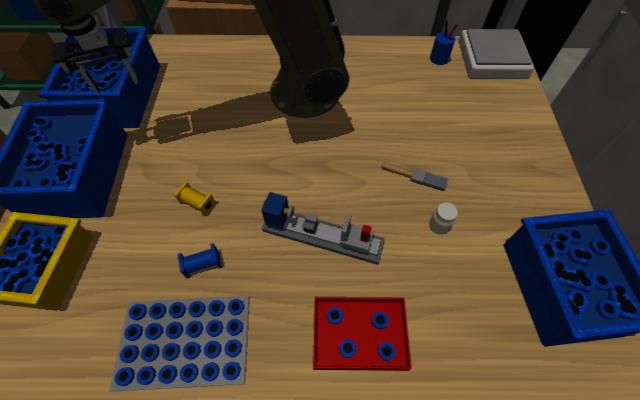

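```bash
cat > h.py <<'E'
from workcell import manip, eyes, job
import cv2, numpy as np
from scipy.spatial.transform import Rotation as R
from scipy.optimize import minimize
C={n:eyes.calibration(n) for n in("scene","top")}
def proj(n,P):
    c=C[n]; p=R.from_quat(c["orientation"]).inv().apply(np.atleast_2d(P)-c["eye"])
    return np.c_[c["cx"]+c["fx"]*p[:,0]/-p[:,2], c["cy"]-c["fy"]*p[:,1]/-p[:,2]]
def pix(n,u,v,z):
    c=C[n]; d=R.from_quat(c["orientation"]).apply([(u-c["cx"])/c["fx"],-(v-c["cy"])/c["fy"],-1]); e=c["eye"]
    return e+d*(z-e[2])/d[2]
def box(x0,x1,y0,y1,z0,z1): return np.array([[x,y,z] for x in(x0,x1) for y in(y0,y1) for z in(z0,z1)])
def tf(P,x,y,a): return R.from_euler("z",a).apply(P)+[x,y,0]
def bob(L):
    t=np.linspace(0,2*np.pi,24); h=L/2-.01
    cyl=np.array([[.022*np.cos(s),y,.026+.022*np.sin(s)] for s in t for y in(-h,h)])
    return [box(-.026,.026,-L/2,-h,0,.052),box(-.026,.026,h,L/2,0,.052),cyl]
def sil(n,hulls,S=4):
    m=np.zeros((400*S,640*S),np.uint8)
    for P in hulls:
        q=cv2.convexHull(((proj(n,P)+.5)*S*16-8).round().astype(np.int32)); cv2.fillConvexPoly(m,q,255,shift=4)
    return cv2.GaussianBlur(cv2.resize(m,(640,400),interpolation=cv2.INTER_AREA),(0,0),1.0).astype(float)/255
def mask(img,lo,hi,near,r):
    hsv=cv2.cvtColor(img,cv2.COLOR_RGB2HSV); m=cv2.inRange(hsv,lo,hi)
    if lo[0]==0: m|=cv2.inRange(hsv,(172,)+lo[1:],(180,)+hi[1:])
    k=np.zeros_like(m); cv2.circle(k,tuple(map(int,near)),r,255,-1); m&=k
    return cv2.GaussianBlur(m,(0,0),1.0).astype(float)/255
BLUE=((100,120,25),(130,255,255)); RED=((0,140,50),(8,255,255))
def cost(M,model): # M: list of (cam,mask,key)
    return sum(((sil(n,model[k])-m)**2).sum() for n,m,k in M)
def fit(f,x0,st):
    x0=np.array(x0,float)
    s=np.vstack([x0]+[x0+np.eye(len(x0))[i]*st[i] for i in range(len(x0))])
    return minimize(f,x0,method="Nelder-Mead",options=dict(initial_simplex=s,xatol=1e-4,fatol=1e-2,maxiter=400))
E
cat > m.py <<'E'
from h import *
I={n:cv2.imread(f"pics/{n}0.png")[:,:,::-1].copy() for n in C}
Mb=[("top",mask(I["top"],*BLUE,(445,142),30),"b"),("scene",mask(I["scene"],*BLUE,(200,261),27),"b")]
Mg=[("top",mask(I["top"],*BLUE,(370,190),24),"h"),("scene",mask(I["scene"],*BLUE,(275,211),24),"h"),
 ("top",mask(I["top"],*RED,(272,160),14),"r"),("scene",mask(I["scene"],*RED,(366,234),14),"r")]
for n,m,k in Mb+Mg: print(n,k,m.sum().round(),end="; ")
p=pix("top",445,142,.026)
for a in (.3,-.3,1.3,-1.3):
  r=fit(lambda q:cost(Mb,{"b":[tf(P,*q[:3]) for P in bob(q[3])]}),[p[0],p[1],a,.096],[.01,.01,.2,.003]); print("bob",r.x.round(4),r.fun)
def G(q):
    f=lambda P:[tf(P,*q[:3])]
    return {"h":f(box(-.03,.03,-.12,-.07,.032,.116)),"r":f(box(-.01,.01,q[3]+.048,q[3]+.068,.06,.116))}
h=pix("top",370,190,.116);rr=pix("top",272,160,.116);d=(rr-h)[:2];a=-np.arctan2(d[0],d[1]);u=d/np.hypot(*d)
c=h[:2]+u*.095
print("init",c,a,np.hypot(*d))
r=fit(lambda q:cost(Mg,G(q)),[*c,a,np.hypot(*d)-.095-.058],[.01,.01,.1,.02]); print("gauge",r.x.round(4),r.fun)
O=[]
rb=fit(lambda q:cost(Mb,{"b":[tf(P,*q[:3]) for P in bob(q[3])]}),[p[0],p[1],-1.3,.096],[.01,.01,.2,.003])
E
python3 m.py
```

```text
top b 707.0; scene b 713.0; top h 580.0; scene h 636.0; top r 72.0; scene r 76.0; bob [ 0.6469 -0.2498  0.3535  0.089 ] 68.88735101883891
bob [ 0.6467 -0.2502  0.3584  0.0897] 69.57098039215687
bob [ 0.6467 -0.2498  0.3592  0.0894] 67.94589773164168
bob [ 0.6468 -0.2499  0.3566  0.0884] 68.5037908496732
init [0.54970091 0.03708582] -0.3030595845236289 0.2383931161293566
gauge [ 0.5513  0.0339 -0.2944  0.0925] 193.30013071895422
```

Run:
```python
from h import *
x,y,a,j=.5513,.0339,-.2944,.0925
o=[]
for n,(u,v) in (("top",(320,178)),("scene",(320,225))):
    I=cv2.imread(f"pics/{n}0.png"); S=5
    cr=cv2.resize(I[v-45:v+45,u-75:u+75],None,fx=S,fy=S,interpolation=cv2.INTER_CUBIC)
    for P in (box(-.03,.03,-.12,-.07,.032,.116),box(-.01,.01,j+.048,j+.068,.06,.116),box(-.025,.025,j,j+.012,.032,.116),box(-.02,.02,-.015,.015,.03,.072)):
        q=(proj(n,tf(P,x,y,a))+.5-[u-75,v-45])*S
        for i in range(8):
            for b in (1,2,4):
                if i^b>i: cv2.line(cr,tuple(q[i].astype(int)),tuple(q[i^b].astype(int)),(0,255,0),1)
    o.append(cr[:300*3//2])
im=np.vstack(o); im=cv2.resize(im,None,fx=.66,fy=.66); print(im.shape); cv2.imwrite("pics/ov.png",im)
```

```text
(594, 495, 3)
```

View pics/ov.png

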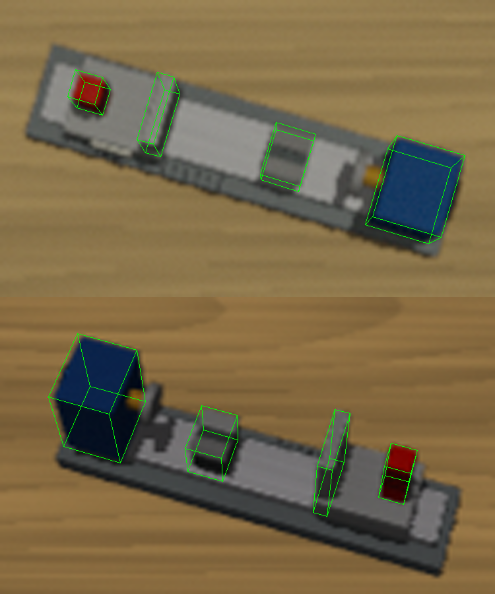

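The overlay shows the model fit within about a pixel: anvil head at the right (top view), jaw post at the left. The bobbin is at (0.647, -0.250) with yaw 20.5°, and the gauge is at (0.551, 0.034) with yaw -16.9°. Moving now.

Call:
arm_command(series=[[0.98,0.58,0,0,0,0.82],[0.98,0.58,0,0,0,0.82],[0.98,0.58,0,0,0,0.82],[0.98,0.58,0,0,0,0.82],[0.98,0.58,0,0,0,0.82],[0.98,0.58,0,0,0,0.82],[0.98,0.58,0,0,0,0.82],[0.98,0.58,0,0,0,0.82]], claw=1)

```text
time: 0.77
tcp_pos: [0.4004, -0.394, 0.2052]
orientation: [0.86, 0.51, -0.0, -0.0]
contact_force: [0.4, -0.1, -0.0]
opening: 1.001
gripper_force: 0.0
```

Call:
arm_command(series=[[0.98,0.58,0,0,0,0.82],[0.98,0.58,0,0,0,0.82],[0.98,0.58,0,0,0,0.82],[0.98,0.58,0,0,0,0.82],[0.98,0.58,0,0,0,0.82],[0.98,0.58,0,0,0,0.82],[0.98,0.58,0,0,0,0.82],[0.98,0.58,0,0,0,0.82]])

```text
time: 1.43
tcp_pos: [0.5964, -0.278, 0.205]
orientation: [0.638, 0.77, -0.0, -0.0]
contact_force: [-0.6, 0.1, 0.1]
opening: 1.001
gripper_force: 0.0
```

Call:
arm_command(series=[[0.98,0.58,0,0,0,0.82],[0.98,0.58,0,0,0,0.82],[0,0,0,0,0,0],[0,0,0,0,0,0]])

```text
time: 1.77
tcp_pos: [0.6449, -0.249, 0.2042]
orientation: [0.571, 0.821, -0.0, -0.001]
contact_force: [-1.0, -0.1, 0.7]
opening: 0.999
gripper_force: 0.0
```

Call:
arm_command(series=[[0.08,-0.04,-1,0,0,0],[0,0,-1,0,0,0],[0,0,-1,0,0,0],[0,0,-1,0,0,0],[0,0,-1,0,0,0],[0,0,-1,0,0,0],[0,0,-0.9,0,0,0],[0,0,-0.6,0,0,0]])

```text
time: 2.43
tcp_pos: [0.6447, -0.2515, 0.0155]
orientation: [0.573, 0.82, -0.0, -0.001]
contact_force: [-0.4, -0.7, 0.0]
opening: 1.003
gripper_force: 0.0
```

Call:
arm_command(series=[[0,0,-0.3,0,0,0],[0,0,0,0,0,0],[0,0,0,0,0,0]])

```text
time: 2.68
tcp_pos: [0.6466, -0.2515, 0.0114]
orientation: [0.572, 0.82, 0.0, 0.0]
contact_force: [1.1, 0.1, 0.6]
opening: 0.998
gripper_force: 0.0
```

Run:
```python
from h import *
o=[]
for n,(u,v) in (("top",(445,142)),("scene",(200,261))):
    I=eyes.capture(n)[:,:,::-1]; o.append(cv2.resize(I[v-50:v+50,u-60:u+60],None,fx=3.3,fy=3.3,interpolation=cv2.INTER_CUBIC))
cv2.imwrite("pics/g1.png",np.hstack(o)); print(manip.get_obs()["tcp_pos"])
```

```text
[ 0.64704186 -0.25144174  0.01217785]
```

View pics/g1.png

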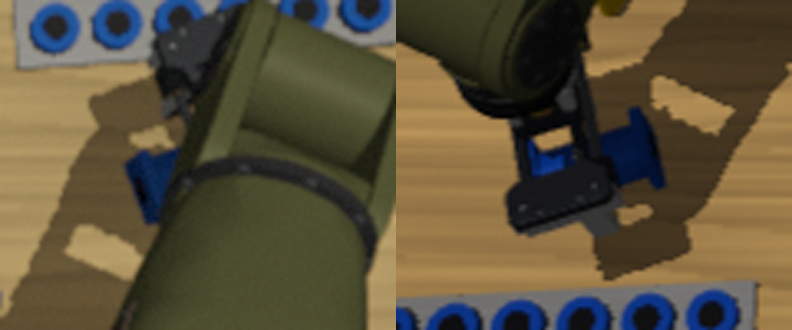

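The left crop shows the arm hiding most of the bobbin. The right crop shows the fingers straddling its middle between the flanges, near (600, 165). I'll lower 4 mm and grip.

Call:
arm_command(series=[[0,0,-0.16,0,0,0],[0,0,0,0,0,0]])

```text
time: 2.95
tcp_pos: [0.6465, -0.251, 0.0067]
orientation: [0.572, 0.82, 0.0, 0.0]
contact_force: [-0.6, -0.3, -0.4]
opening: 1.004
gripper_force: 0.0
```

Call:
arm_command(series=[[0,0,0,0,0,0],[0,0,0,0,0,0],[0,0,0,0,0,0],[0,0,0,0,0,0],[0,0,0,0,0,0],[0,0,0,0,0,0],[0,0,0,0,0,0],[0,0,0,0,0,0]], claw=-1, force=25)

```text
time: 3.62
tcp_pos: [0.6464, -0.251, 0.0065]
orientation: [0.572, 0.82, 0.0, 0.0]
contact_force: [1.3, 1.0, -0.7]
opening: 0.468
gripper_force: 0.4
```

Call:
arm_command(series=[[0,0,0.3,0,0,0],[0,0,0.6,0,0,0],[0,0,1,0,0,0],[0,0,1,0,0,0],[0,0,1,0,0,0],[0,0,1,0,0,0],[0,0,1,0,0,0],[0,0,0.5,0,0,0]])

```text
time: 4.28
tcp_pos: [0.6471, -0.2513, 0.1716]
orientation: [0.572, 0.82, 0.0, 0.003]
contact_force: [0.8, -0.3, -0.9]
opening: 0.463
gripper_force: 25.0
```

Call:
arm_command(series=[[-0.15,0.45,0.2,0,0,-0.238],[-0.29,0.9,0,0,0,-0.476],[-0.29,0.9,0,0,0,-0.476],[-0.29,0.9,0,0,0,-0.476],[-0.29,0.9,0,0,0,-0.476],[-0.29,0.9,0,0,0,-0.476],[-0.29,0.9,0,0,0,-0.476],[-0.29,0.9,0,0,0,-0.476]])

```text
time: 4.95
tcp_pos: [0.5913, -0.0812, 0.1718]
orientation: [0.715, 0.699, 0.0, 0.0]
contact_force: [0.5, 0.0, -1.1]
opening: 0.462
gripper_force: 25.0
```

Call:
arm_command(series=[[-0.29,0.9,0,0,0,-0.476],[-0.29,0.9,0,0,0,-0.476],[-0.29,0.9,0,0,0,-0.476],[-0.29,0.9,0,0,0,-0.476],[-0.29,0.9,0,0,0,-0.476],[-0.15,0.45,0,0,0,-0.238],[0,0,0,0,0,0],[0,0,0,0,0,0]])

```text
time: 5.62
tcp_pos: [0.5519, 0.0417, 0.1719]
orientation: [0.803, 0.596, 0.0, 0.0]
contact_force: [0.6, -0.1, -0.6]
opening: 0.463
gripper_force: 25.0
```

Run:
```python
from h import *
o=[]
for n,(u,v) in (("top",(320,175)),("scene",(320,200))):
    I=eyes.capture(n)[:,:,::-1];cv2.imwrite(f"pics/{n}2.png",I); o.append(cv2.resize(I[v-75:v+75,u-70:u+70],None,fx=2.8,fy=2.8,interpolation=cv2.INTER_CUBIC))
cv2.imwrite("pics/g2.png",np.hstack(o)); print(manip.get_obs()["tcp_pos"],manip.get_obs()["contact_force"])
```

```text
[0.55206881 0.04084115 0.1716108 ] [ 0.71895356 -0.80254442 -1.64486773]
```

View pics/g2.png

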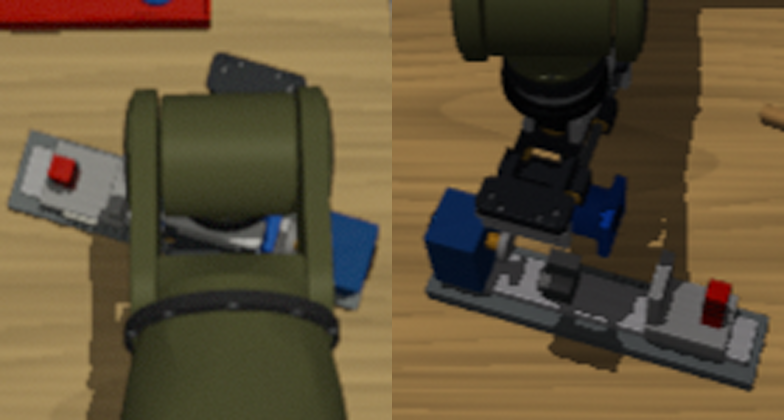

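The bobbin is held level above the cradle. In the right crop its jaw-side flange is at (605, 215); in the left crop the anvil-side flange is at (272, 235). Overlaying the predicted pose to check it.

```bash
cat > ov.py <<'E'
from h import *
def wires(n,I,Ps,u,v,w,h,S,col=(0,255,0)):
    cr=cv2.resize(I[v-h:v+h,u-w:u+w],None,fx=S,fy=S,interpolation=cv2.INTER_CUBIC)
    for P in Ps:
        q=(proj(n,P)+.5-[u-w,v-h])*S
        for i in range(8):
            for b in (1,2,4):
                if i^b>i: cv2.line(cr,tuple(q[i].astype(int)),tuple(q[i^b].astype(int)),col,1)
    return cr
def fl(x,y,a,zc,L=.095): return [tf(P,x,y,a)+[0,0,zc-.026] for P in bob(L)[:2]]
E
python3 - <<'E'
from ov import *
o=manip.get_obs(); t=o["tcp_pos"]; q=o["orientation"]; a=2*np.arctan2(q[1],q[0])-np.pi/2
print(t,a)
Ps=fl(t[0],t[1],a,t[2]+.0195)
o=[wires("top",cv2.imread("pics/top2.png"),Ps,345,180,40,50,5),wires("scene",cv2.imread("pics/scene2.png"),Ps,385,190,38,50,5)]
cv2.imwrite("pics/g3.png",np.hstack(o))
E
```

```text
[0.55206881 0.04084115 0.1716108 ] -0.2939972092037144
```

View pics/g3.png

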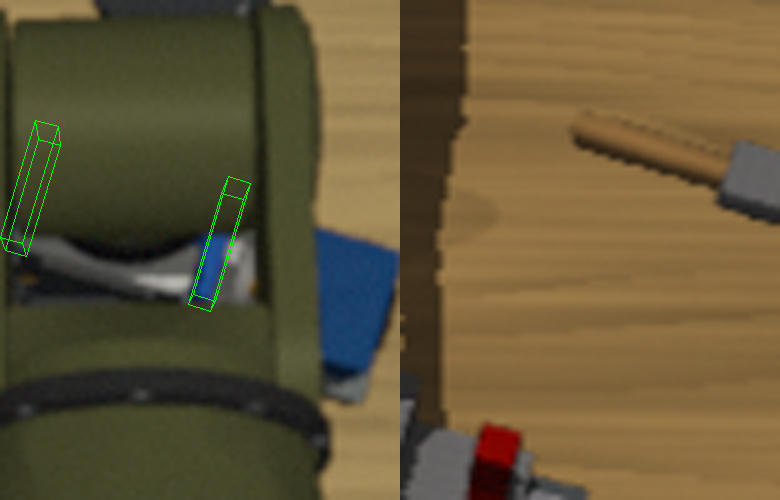

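Top crop: the anvil-side flange matches the prediction within a pixel at (210, 265). The scene crop missed the bobbin. Descending.

Call:
arm_command(series=[[0.05,0,-0.5,0,0,0],[0,0,-0.8,0,0,0],[0,0,-0.8,0,0,0],[0,0,-0.6,0,0,0],[0,0,-0.4,0,0,0],[0,0,-0.4,0,0,0],[0,0,-0.3,0,0,0],[0,0,0,0,0,0]])

```text
time: 6.38
tcp_pos: [0.5527, 0.0412, 0.0752]
orientation: [0.803, 0.596, -0.001, -0.0]
contact_force: [0.2, 0.6, -2.3]
opening: 0.461
gripper_force: 25.0
```

Run:
```python
from ov import *
o=manip.get_obs(); t=o["tcp_pos"]; q=o["orientation"]; a=2*np.arctan2(q[1],q[0])-np.pi/2
print(t,a,o["contact_force"])
Ps=fl(t[0],t[1],a,t[2]+.0195)
x,y,g,j=.5513,.0339,-.2944,.0925
Ps+=[tf(P,x,y,g) for P in(box(-.03,.03,-.12,-.07,.032,.116),box(-.01,.01,j+.048,j+.068,.06,.116),box(-.02,.02,-.015,.015,.03,.072))]
p=proj("scene",Ps[0].mean(0))[0].astype(int)
o=[]
for n in C:
    I=eyes.capture(n)[:,:,::-1].copy(); cv2.imwrite(f"pics/{n}3.png",I)
    u,v=proj(n,[[x,y,.09]])[0].astype(int)
    o.append(wires(n,I,Ps,u,v,65,65,6 if n=="scene" else 6)[:600,:780] if 0 else cv2.resize(wires(n,I,Ps,u,v,65,60,6),(400*130//120,400)) if 0 else wires(n,I,Ps,u,v,65,60,3 if n=="top" else 3))
im=np.hstack(o); cv2.imwrite("pics/g4.png",im); print(im.shape)
```

```text
[0.55273746 0.04120764 0.07524231] -0.2945887054979883 [ 0.19028822  0.59919962 -2.25734488]
(360, 780, 3)
```

View pics/g4.png

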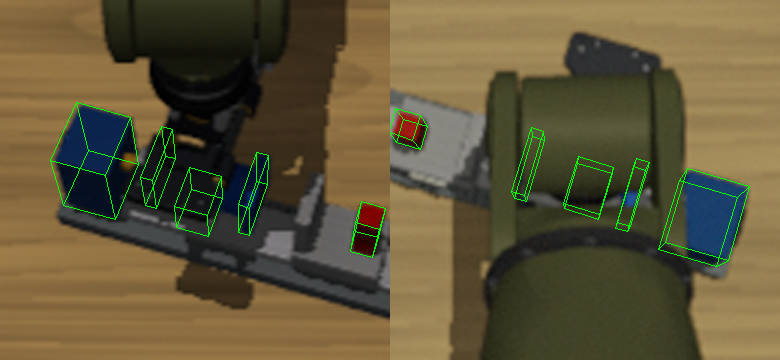

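Both crops show the wires within a pixel or two: the jaw-side flange near (250, 195) left and the anvil-side flange near (632, 198) right. Lowering the last millimetres while watching the force.

Call:
arm_command(series=[[0,0,-0.04,0,0,0],[0,0,-0.04,0,0,0],[0,0,-0.04,0,0,0],[0,0,0,0,0,0]])

```text
time: 6.82
tcp_pos: [0.5532, 0.0415, 0.0735]
orientation: [0.803, 0.596, 0.0, 0.0]
contact_force: [-0.7, 0.2, -1.3]
opening: 0.462
gripper_force: 25.0
```

Call:
arm_command(series=[[0,0,-0.03,0,0,0],[0,0,-0.03,0,0,0],[0,0,0,0,0,0]])

```text
time: 7.07
tcp_pos: [0.5531, 0.0415, 0.0718]
orientation: [0.803, 0.596, -0.0, -0.0]
contact_force: [-0.3, -0.2, -0.9]
opening: 0.461
gripper_force: 25.0
```

Call:
arm_command(series=[[0,0,-0.03,0,0,0],[0,0,-0.03,0,0,0],[0,0,0,0,0,0]])

```text
time: 7.32
tcp_pos: [0.5533, 0.0415, 0.0706]
orientation: [0.803, 0.596, 0.0, 0.0]
contact_force: [0.4, -0.7, -0.1]
opening: 0.468
gripper_force: 25.0
```

Call:
arm_command(series=[[0,0,0,0,0,0],[0,0,0,0,0,0],[0,0,0,0,0,0],[0,0,0,0,0,0],[0,0,0,0,0,0],[0,0,0,0,0,0]], claw=0.9)

```text
time: 7.82
tcp_pos: [0.5531, 0.0415, 0.0705]
orientation: [0.803, 0.596, 0.0, 0.0]
contact_force: [0.5, 0.1, 0.3]
opening: 0.853
gripper_force: 0.0
```

Call:
arm_command(series=[[0,0,0.2,0,0,0],[0,0,0.6,0,0,0],[0,0,1,0,0,0],[0,0,1,0,0,0],[0,0,1,0,0,0],[0,0,0.8,0,0,0],[0,0,0.4,0,0,0],[0,0,0,0,0,0]])

```text
time: 8.48
tcp_pos: [0.5539, 0.0415, 0.1977]
orientation: [0.803, 0.596, 0.002, 0.001]
contact_force: [0.2, 0.6, 0.1]
opening: 0.945
gripper_force: 0.0
```

Call:
arm_command(series=[[0.15,0.5,0,0,0,0],[0.28,0.92,0,0,0,0],[0.28,0.92,0,0,0,0],[0.28,0.92,0,0,0,0],[0.28,0.92,0,0,0,0],[0.28,0.92,0,0,0,0],[0.28,0.92,0,0,0,0],[0.25,0.9,0,0,0,0]], claw=-1)

```text
time: 9.15
tcp_pos: [0.6048, 0.2166, 0.1932]
orientation: [0.803, 0.596, -0.001, -0.001]
contact_force: [0.6, -0.7, -0.1]
opening: 0.42
gripper_force: 0.0
```

Call:
arm_command(series=[[0,0,0,0,0,0],[0,0,0,0,0,0],[0,0,0,0,0,0],[0,0,0,0,0,0]])

```text
time: 9.48
tcp_pos: [0.6049, 0.214, 0.1947]
orientation: [0.803, 0.596, -0.001, -0.0]
contact_force: [-0.0, -0.0, -0.8]
opening: 0.138
gripper_force: 0.0
```

Run:
```python
from ov import *
o=manip.get_obs(); t=o["tcp_pos"]; print(t,o["opening"])
x,y,g,j=.5513,.0339,-.2944,.0925
print("tcp gauge",R.from_euler("z",-g).apply(t-[x,y,0]))
Ps=fl(x+.0072*.29,y+.0072*.957,g,.09)
Ps+=[tf(P,x,y,g) for P in(box(-.03,.03,-.12,-.07,.032,.116),box(-.01,.01,j+.048,j+.068,.06,.116))]
o=[]
for n in C:
    I=eyes.capture(n)[:,:,::-1].copy(); cv2.imwrite(f"pics/{n}5.png",I)
    u,v=proj(n,[[x+.015,y+.05,.09]])[0].astype(int)
    o.append(np.vstack([wires(n,I,Ps,u,v,65,48,3),wires(n,I,[],u,v,65,48,3)]))
im=np.hstack(o); cv2.imwrite("pics/g5.png",im); print(im.shape)
```

```text
[0.60487788 0.21398426 0.19472422] 0.13804814507752244
tcp gauge [-0.00098152  0.18788285  0.19472422]
(576, 780, 3)
```

View pics/g5.png

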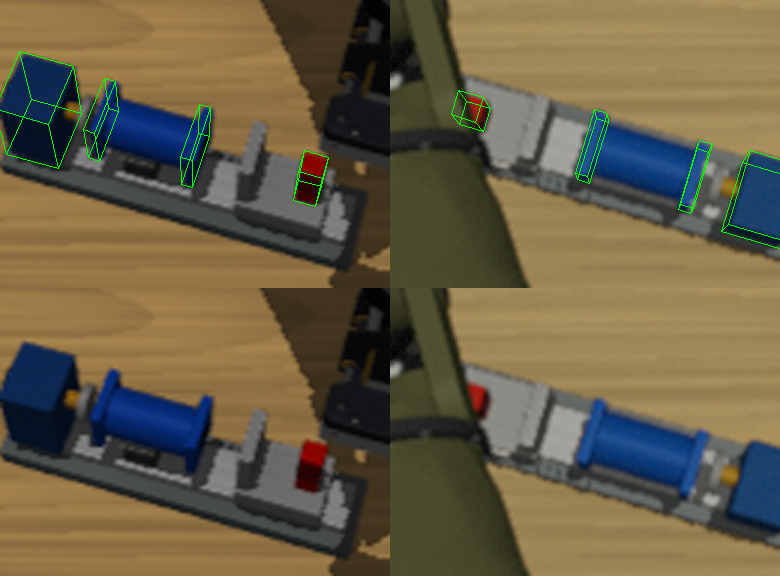

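The lower crops show the bobbin seated in the cradle, with its flanges at (105, 410) and (195, 435), gaps to both anvil and jaw, and the wires matching. Descending behind the post.

Call:
arm_command(series=[[0.04,0.0,-0.4,0,0,0],[0,0,-0.8,0,0,0],[0,0,-0.9,0,0,0],[0,0,-0.9,0,0,0],[0,0,-0.9,0,0,0],[0,0,-0.6,0,0,0],[0,0,-0.2,0,0,0],[0,0,0,0,0,0]])

```text
time: 10.25
tcp_pos: [0.6055, 0.214, 0.0763]
orientation: [0.803, 0.596, -0.001, -0.0]
contact_force: [-0.4, -0.1, -0.2]
opening: 0.0
gripper_force: 0.0
```

Call:
arm_command(series=[[-0.06,-0.19,0,0,0,0],[-0.06,-0.19,0,0,0,0],[-0.06,-0.19,0,0,0,0],[0,0,0,0,0,0],[0,0,0,0,0,0]])

```text
time: 10.67
tcp_pos: [0.6019, 0.1999, 0.0787]
orientation: [0.803, 0.596, 0.0, 0.0]
contact_force: [0.1, -0.1, 0.3]
opening: 0.005
gripper_force: 0.0
```

Call:
arm_command(series=[[-0.023,-0.077,0,0,0,0],[-0.023,-0.077,0,0,0,0],[-0.023,-0.077,0,0,0,0],[-0.023,-0.077,0,0,0,0],[-0.023,-0.077,0,0,0,0],[-0.023,-0.077,0,0,0,0],[-0.023,-0.077,0,0,0,0],[-0.023,-0.077,0,0,0,0]])

```text
time: 11.33
tcp_pos: [0.597, 0.1848, 0.078]
orientation: [0.803, 0.596, 0.0, -0.0]
contact_force: [0.8, 3.8, 1.0]
opening: 0.006
gripper_force: 2.1
```

Call:
arm_command(series=[[-0.023,-0.077,0,0,0,0],[-0.023,-0.077,0,0,0,0],[-0.023,-0.077,0,0,0,0],[-0.023,-0.077,0,0,0,0],[-0.023,-0.077,0,0,0,0],[-0.023,-0.077,0,0,0,0],[0,0,0,0,0,0]])

```text
time: 11.92
tcp_pos: [0.5935, 0.1728, 0.0779]
orientation: [0.803, 0.596, -0.0, 0.0]
contact_force: [-0.1, 1.9, 1.2]
opening: 0.004
gripper_force: 0.6
```

Call:
arm_command(series=[[-0.023,-0.077,0,0,0,0],[-0.023,-0.077,0,0,0,0],[-0.023,-0.077,0,0,0,0],[-0.023,-0.077,0,0,0,0],[-0.023,-0.077,0,0,0,0],[-0.012,-0.038,0,0,0,0],[-0.012,-0.038,0,0,0,0],[-0.012,-0.038,0,0,0,0]])

```text
time: 12.58
tcp_pos: [0.5899, 0.1608, 0.078]
orientation: [0.803, 0.596, 0.0, 0.0]
contact_force: [0.5, 4.5, 0.7]
opening: 0.003
gripper_force: 2.6
```

Call:
arm_command(series=[[-0.012,-0.038,0,0,0,0],[-0.012,-0.038,0,0,0,0],[-0.012,-0.038,0,0,0,0],[-0.012,-0.038,0,0,0,0],[-0.006,-0.02,0,0,0,0]])

```text
time: 13.0
tcp_pos: [0.5886, 0.1565, 0.078]
orientation: [0.803, 0.596, 0.0, 0.0]
contact_force: [1.3, 4.6, 0.6]
opening: 0.005
gripper_force: 2.5
```

```bash
cat > s.py <<'E'
from h import *
o=manip.get_obs(); t=o["tcp_pos"]
f=R.from_euler("z",.2944).apply(o["contact_force"])
print("tcp gauge",R.from_euler("z",.2944).apply(t-[.5513,.0339,0]).round(4),"F gauge",f.round(1),o["time"])
E
python3 s.py
```

```text
tcp gauge [1.000e-04 1.282e-01 7.800e-02] F gauge [-0.1  4.8  0.6] 13.0
```

Call:
arm_command(series=[[-0.009,-0.029,0,0,0,0],[-0.009,-0.029,0,0,0,0],[-0.009,-0.029,0,0,0,0],[-0.009,-0.029,0,0,0,0],[-0.006,-0.02,0,0,0,0]])

```text
time: 13.42
tcp_pos: [0.5875, 0.1531, 0.0779]
orientation: [0.803, 0.596, 0.0, 0.0]
contact_force: [1.8, 5.3, 0.1]
opening: 0.004
gripper_force: 2.6
```

Call:
arm_command(series=[[-0.006,-0.02,0,0,0,0],[-0.006,-0.02,0,0,0,0],[-0.006,-0.02,0,0,0,0],[-0.006,-0.02,0,0,0,0]])

```text
time: 13.75
tcp_pos: [0.587, 0.1515, 0.0779]
orientation: [0.803, 0.596, 0.001, -0.0]
contact_force: [3.5, 8.7, -0.1]
opening: 0.006
gripper_force: 4.6
```

Call:
arm_command(series=[[-0.006,-0.02,0,0,0,0],[0,0,0,0,0,0]])

```text
time: 13.92
tcp_pos: [0.587, 0.1512, 0.078]
orientation: [0.803, 0.596, 0.001, -0.0]
contact_force: [3.3, 8.3, -0.6]
opening: 0.005
gripper_force: 4.6
```

Call:
arm_command(series=[[-0.006,-0.02,0,0,0,0],[0,0,0,0,0,0]])

```text
time: 14.08
tcp_pos: [0.5869, 0.1509, 0.078]
orientation: [0.803, 0.596, 0.001, -0.0]
contact_force: [3.6, 9.6, -0.9]
opening: 0.001
gripper_force: 5.4
```

Call:
arm_command(series=[[-0.006,-0.02,0,0,0,0],[0,0,0,0,0,0],[-0.006,-0.02,0,0,0,0],[0,0,0,0,0,0]])

```text
time: 14.42
tcp_pos: [0.5867, 0.1503, 0.078]
orientation: [0.803, 0.596, 0.001, -0.0]
contact_force: [6.8, 13.1, -1.8]
opening: 0.004
gripper_force: 6.9
```

Call:
arm_command(series=[[-0.006,-0.02,0,0,0,0],[0,0,0,0,0,0]])

```text
time: 14.58
tcp_pos: [0.5866, 0.15, 0.078]
orientation: [0.803, 0.596, 0.001, -0.0]
contact_force: [6.7, 13.8, -3.0]
opening: 0.007
gripper_force: 7.7
```

```bash
python3 s.py
```

```text
tcp gauge [1.000e-04 1.213e-01 7.800e-02] F gauge [ 2.4 15.2 -3. ] 14.5833
```

Call:
arm_command(series=[[-0.003,-0.01,0,0,0,0],[0,0,0,0,0,0],[0,0,0,0,0,0],[0,0,0,0,0,0],[0,0,0,0,0,0],[0,0,0,0,0,0],[0,0,0,0,0,0],[0,0,0,0,0,0]])

```text
time: 15.25
tcp_pos: [0.5866, 0.1499, 0.078]
orientation: [0.803, 0.596, 0.002, -0.0]
contact_force: [6.6, 15.4, -1.7]
opening: 0.004
gripper_force: 8.2
```

```bash
python3 s.py
```

```text
tcp gauge [1.000e-04 1.213e-01 7.800e-02] F gauge [ 1.9 16.7 -1.7] 15.25
```

Held at about 12 N net for over 0.5 s. Backing off slowly, then up.

Call:
arm_command(series=[[0.006,0.02,0,0,0,0],[0.006,0.02,0,0,0,0],[0.006,0.02,0,0,0,0],[0.006,0.02,0,0,0,0],[0.012,0.038,0,0,0,0],[0.012,0.038,0,0,0,0],[0.023,0.077,0,0,0,0],[0.05,0.15,0,0,0,0]])

```text
time: 15.92
tcp_pos: [0.5889, 0.1576, 0.0777]
orientation: [0.803, 0.596, -0.0, 0.0]
contact_force: [0.5, 0.3, -0.6]
opening: 0.007
gripper_force: 0.0
```

Call:
arm_command(series=[[0.1,0.3,0,0,0,0],[0.1,0.3,0,0,0,0],[0,0,0,0,0,0],[0,0,0.5,0,0,0],[0,0,1,0,0,0],[0,0,1,0,0,0],[0,0,1,0,0,0],[0,0,0.5,0,0,0]])

```text
time: 16.58
tcp_pos: [0.5948, 0.173, 0.1821]
orientation: [0.803, 0.596, 0.002, 0.001]
contact_force: [0.7, 0.2, 0.1]
opening: 0.004
gripper_force: 0.0
```

Call:
arm_command(series=[[0,0,0,0,0,0],[0,0,0,0,0,0],[0,0,0,0,0,0],[0,0,0,0,0,0]], claw=-0.8)

```text
time: 16.92
tcp_pos: [0.5934, 0.1728, 0.1762]
orientation: [0.803, 0.596, -0.001, -0.001]
contact_force: [-0.6, 1.1, 0.5]
opening: 0.099
gripper_force: 0.0
```

```bash
python3 - <<'E'
from ov import *
o=[]
for n in C:
    I=eyes.capture(n)[:,:,::-1].copy()
    u,v=proj(n,[[.566,.084,.09]])[0].astype(int)
    o.append(wires(n,I,[],u,v,65,60,3))
cv2.imwrite("pics/g6.png",np.hstack(o))
E
python3 s.py
```

```text
tcp gauge [0.0002 0.1453 0.1767] F gauge [ 0.4  0.  -0.7] 17.0167
```

View pics/g6.png

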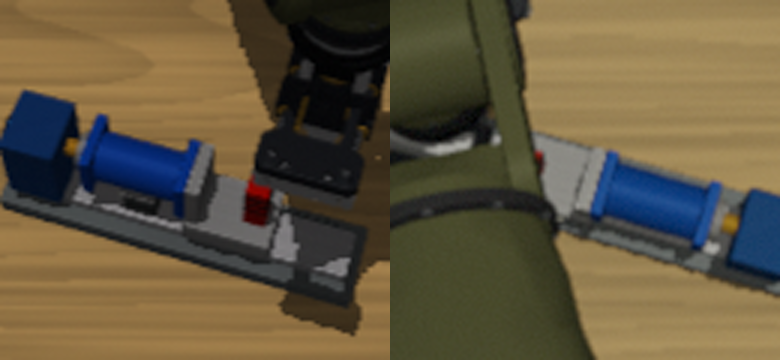

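The bobbin is caught between the anvil at (75, 150) and the jaw plate at (200, 180), and the gripper is clear above. Handing in.

```bash
python3 -c "
from workcell import job; print(job.finish_job())"
```

```text
the job is handed in; nothing more can be done
None
```

The blue bobbin is seated in the cradle and was pressed against the anvil at an estimated 12 N (16.7 N wrist reading minus slide friction); it was left caught between jaw and anvil with the arm clear, and the job is handed in, though the hand-in gave no verdict.

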